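# Scoop up the spilled brass feet and set them on the scale

## Task

Three small brass box feet lie spilled in front of the bench stop. Take the flat scoop by its handle, push it along the counter so that the feet are trapped against the stop and ride onto it, then lift all three clear together and set the loaded scoop down gently, level and with its pan in the middle of the scale's weighing plate, and let go. Do not touch the feet with the gripper, and leave the other things where they are.

Things in the scene. Friction and masses are not known exactly. Their poses are not given: they have to be found in the camera images.
- scoop: Flat bench scoop, sheet steel with wooden handle, 0.2 kg, resting flat. Origin: underside, middle of the pan; x forward to the open lip, y left, z up. Pan 90 mm long (x -45 to 45), 120 mm wide (116 inside), floor 2.5 mm thick. Side walls 16 mm high from x = -45 to 27 (27 mm high behind x = -9); back wall 30 mm high.
- scoop_grip (a point): Point to grip: middle of the scoop's handle, 88 mm behind the scoop's origin, 38 mm above its underside. The handle is a straight bar along the scoop's x behind the pan (x -131 to -45), 20 mm wide (y), from z = 26 to 50 mm, free underneath; close the fingers across its width. Axes as the scoop.
- scoop_lip (a point): Middle of the scoop's front lip, on the underside, 45 mm ahead of the scoop's origin. The front 9 mm of the floor is a bevel sloping down at 12 degrees to the lip, about 1.2 mm thick. Axes as the scoop.
- bench_stop: Low straight bench stop: pale wooden bar 180 mm long, 20 thick, 36 high, screwed to the counter by two small steel angles behind it (to 47 mm behind the working face). Cannot move. Origin: counter level, middle of the working face; x square into the bar (the way to push), y along it, z up. The brass feet lie on its -x side.
- foot0: One of three alike domed polished brass feet, 24 mm diameter, 12 mm high, 20 g, base 15 mm across, rim undercut at 30 degrees to 2.6 mm so a thin lip gets under it when it backs against the stop. Friction about 0.3. Origin: centre of the underside, z up. Lies dome up on the counter, centre 18 to 52 mm before the stop's face, within 36 mm of its middle along it.
- foot1: One of three alike domed polished brass feet, 24 mm diameter, 12 mm high, 20 g, base 15 mm across, rim undercut at 30 degrees to 2.6 mm so a thin lip gets under it when it backs against the stop. Friction about 0.3. Origin: centre of the underside, z up. Lies dome up on the counter, centre 18 to 52 mm before the stop's face, within 36 mm of its middle along it.
- foot2: One of three alike domed polished brass feet, 24 mm diameter, 12 mm high, 20 g, base 15 mm across, rim undercut at 30 degrees to 2.6 mm so a thin lip gets under it when it backs against the stop. Friction about 0.3. Origin: centre of the underside, z up. Lies dome up on the counter, centre 18 to 52 mm before the stop's face, within 36 mm of its middle along it.
- scale: Low bench scale, fixed: grey plastic case 215 x 180 mm, 30 mm high, with a square steel weighing plate 160 x 160 mm, its top 40 mm above the counter; blank display and three keys on the lower strip towards -x. Origin: counter level under the plate's middle; z up. Nothing on it moves.
- plate_centre (a point): Middle of the top of the scale's weighing plate, 40 mm above the counter. Axes as the scale.
- reel: Bystander: wooden reel of natural thread, 35 mm diameter, 44 mm high, standing. Origin: centre of the underside.
- brass_weight: Bystander: square brass weight with a knob, 50 x 50 x 42 mm. Origin: centre of the underside.
- clamp: Bystander: small G clamp lying on its side, 146 x 85 x 18 mm. Origin: centre of the underside.

How it is judged (in metres and radians):
On the way, in this order (a step that is already met when the one before it is completed fails the run):
1. all three feet lie on the scoop while it is still down on the counter, with its lip at the bench stop (within 70 mm of the face) (x of foot0 in the frame of scoop between -0.043 and 0.041 m and y of foot0 in the frame of scoop between -0.058 and 0.058 m and z of foot0 in the frame of scoop between 0 and 0.022 m and x of foot1 in the frame of scoop between -0.043 and 0.041 m and y of foot1 in the frame of scoop between -0.058 and 0.058 m and z of foot1 in the frame of scoop between 0 and 0.022 m and x of foot2 in the frame of scoop between -0.043 and 0.041 m and y of foot2 in the frame of scoop between -0.058 and 0.058 m and z of foot2 in the frame of scoop between 0 and 0.022 m and height (world z) of scoop below 0.015 m and x of scoop_lip in the frame of bench_stop between -0.07 and 0.01 m), for 0.1 s.
2. the scoop is lifted at least 50 mm off the counter with all three feet on it (x of foot0 in the frame of scoop between -0.043 and 0.041 m and y of foot0 in the frame of scoop between -0.058 and 0.058 m and z of foot0 in the frame of scoop between 0 and 0.022 m and x of foot1 in the frame of scoop between -0.043 and 0.041 m and y of foot1 in the frame of scoop between -0.058 and 0.058 m and z of foot1 in the frame of scoop between 0 and 0.022 m and x of foot2 in the frame of scoop between -0.043 and 0.041 m and y of foot2 in the frame of scoop between -0.058 and 0.058 m and z of foot2 in the frame of scoop between 0 and 0.022 m and height (world z) of scoop above 0.05 m), for 0.2 s.
At the end, for the whole second after the job is handed in: The scoop rests level (within 4 degrees) and still on the weighing plate, released, the middle of its pan within 35 mm of the plate's middle, in any direction, and all three feet lie at rest inside the pan (x of foot0 in the frame of scoop between -0.043 and 0.041 m and y of foot0 in the frame of scoop between -0.058 and 0.058 m and z of foot0 in the frame of scoop between 0 and 0.022 m and x of foot1 in the frame of scoop between -0.043 and 0.041 m and y of foot1 in the frame of scoop between -0.058 and 0.058 m and z of foot1 in the frame of scoop between 0 and 0.022 m and x of foot2 in the frame of scoop between -0.043 and 0.041 m and y of foot2 in the frame of scoop between -0.058 and 0.058 m and z of foot2 in the frame of scoop between 0 and 0.022 m and horizontal distance between scoop and plate_centre below 0.035 m and z of scoop in the frame of plate_centre between -0.004 and 0.005 m and angle between scoop's own z axis and vertical below 0.07 rad and linear speed of each of scoop, foot0, foot1, foot2 below 0.02 m/s); the robot touches nothing.
It fails at once if the gripper or arm touches one of the brass feet (contact force between any of the fingers, the arm and foot0 above 0.3 N or contact force between any of the fingers, the arm and foot1 above 0.3 N or contact force between any of the fingers, the arm and foot2 above 0.3 N).
It fails at once if the reel, the brass weight or the clamp is shifted by more than 30 mm (distance of any of reel, brass_weight, clamp from where it was at the start of the episode above 0.03 m).
It fails at once if the scoop is set down on the scale harder than a gentle placing (over 40 N) (contact force between scoop and scale above 40 N).
It also fails if it takes over 51 s, if anything falls off the work surface, if the arm or the gripper's body presses on something with over 40 N, if the wrist force passes 120 N, or if a joint passes its speed limit or range.

## Robot

A 6-joint arm with a two-finger parallel gripper is mounted at the origin on a cart in front of the work surface, level with it; the furniture and walls round the work are solid. World frame = base frame: x ahead of the robot, y to its left, z up, the work surface at z = 0. Lengths are in m, angles in degrees, forces in N, time in s.
With the tool pointing down it reaches from about 0.375 to 0.9 m from the base axis. Payload 3.1 kg.
Tool frame: the origin (TCP) lies on the centre line of the jaws, within the pads' length; the fingertips stand 22 mm ahead of it and the grasp point (between the pads) lies 3 mm ahead of it; y points along the fingers, z is the direction in which the jaws open and shut, and the axes are right-handed (so a half turn about y gives the same grasp; the last joint's range is limited). The gripper opens to 87 mm and grips with 3 to 60 N. Pads are 19 mm wide; open, the fingers measure 117 mm over their backs; the gripper's body (75 mm by 190 mm) begins 51 mm behind the grasp point.
Start: joints at [56.923, 30.224, 82.088, -0, 67.689, -10.227], TCP at [0.243, 0.576, 0.245] pointing down, gripper open.
Joint ranges: [-176.69, 176.69], [-43.24, 126.21], [12.49, 139.97], [-82, 262], [0, 151.66], [-163.58, 163.58]. Speed limits (degrees/s): [159.86, 159.86, 180, 180, 180, 180].

## Interface

Orientations are given as a 3x3 rotation matrix whose columns are the frame's x, y, z axes.
In Python, from rig import bot gives the robot as it stands.
- The arm moves only by the tool jog_arm, never from a script. Its argument "motion" is one flat list of numbers, 6 for each row, row after row: the shift along the tool's x, y, z in mm, then the turn, a rotation vector about the tool's x, y, z in degrees. A call has 1 to 20 rows; each row is the pose to reach, as a shift and turn from the pose commanded when the call began, along the tool's axes at that moment; what a row does not reach only later rows make up. A row lasts 1/8 s, in which the tool goes at most 62.5 mm and 10.7 degrees, less where a joint would pass 70% of its speed; a pose out of reach is approached as far as the arm can. A call with a gripper value outside its range is refused whole. "gripper" is the opening, from 0 (shut) to 1 (fully open), set as the call begins (left out, the last holds). The fingers move at their own pace and stop on an object; the grip force is fixed at half the most. Time passes only in rows, so rows that repeat a pose let the fingers close. It gives the time, the measured TCP pose, the force and the opening at its end, in the units of the state.
- bot.read_state(): the state, without advancing time (a new reading comes with each control period).
- bot.capture(name): name is "scene" or "top" or "wrist"; returns (picture, depth): 420x560x3 uint8, red, green, blue; 420x560 float32, m along the optical axis (not along the pixel's ray), 0 where there is no reading.
- bot.get_calibration(name): a dict with "mtx" (3x3 intrinsics, pixels), "k1" (the pictures are not rectified: a ray, as slopes to the right and down, at radius r is drawn at 1 + k1 r^2 times it, then the intrinsics apply), "pose" (4x4, takes a point from camera to world coordinates); the wrist camera has in their place "hand_eye" (4x4, takes a point from camera to tool coordinates, whose origin is the TCP and whose axes are the tool frame's). Camera axes: x right, y up, looking along -z (the intrinsics and any distortion apply to the point x, -y, -z); pixel columns grow to the right and rows downward; lengths in m; the calibration is good to about 2 mm. A picture is of the moment at which its call begins: read the wrist's pose just before it. get_calibration takes no time and is no camera call.
- bot.hand_in(): hands the job in, once; it reports no verdict.
The state is a dict: "time_s": time; "joint_positions": joint angles; "qvel": joint speeds; "tau": joint torques, N m; "position": TCP position; "tcp_rot": TCP orientation; "force": force on the tool from outside, world axes, zero at the start; "moment": the same for the moment, N m; "opening": opening from 0.0 (shut) to 1.0 (fully open).
Only numpy, scipy, OpenCV 4.12 (cv2) and the standard library are available. Lean on these libraries where they do the work, as an engineer would, in place of code of your own. Each camera call takes 0.05 s, during which the arm holds its last target.

## Working session

There is one attempt and no reset: what is moved stays moved. The work goes in short steps, Python scripts to look and compute and a tool call to move; the robot and the scene stay as the last step left them, time stands still between calls to the robot, and variables do not carry over. Pictures are saved under pics/ and viewed, and the job is handed in when it is done.

Besides the shell and the picture viewer there is one more tool, called after "Call:" as name(argument=value, ...), one argument or row to a line, values as JSON. jog_arm: Moves the arm, as the interface text tells. Its arguments: {"type":"object","properties":{"motion":{"type":"array","items":{"type":"number"}},"gripper":{"type":"number"}},"required":["motion"]}

```bash
ls -la; mkdir -p pics
cat > h.py <<'E'
import numpy as np, cv2
from rig import bot
def save(name,img): cv2.imwrite(f'pics/{name}.png',cv2.cvtColor(img,cv2.COLOR_RGB2BGR))
def campose(name,st=None):
    c=bot.get_calibration(name)
    if 'pose' in c: return c,np.array(c['pose'])
    T=np.eye(4);T[:3,:3]=np.array(st['tcp_rot']);T[:3,3]=st['position']
    return c,T@np.array(c['hand_eye'])
def rays(name,uv,st=None):
    c,P=campose(name,st);K=np.array(c['mtx'])
    uv=np.atleast_2d(np.array(uv,float))
    p=cv2.undistortPoints(uv.reshape(-1,1,2),K,np.array([c['k1'],0,0,0.])).reshape(-1,2)
    d=np.c_[p[:,0],-p[:,1],-np.ones(len(p))]
    return P[:3,3],d@P[:3,:3].T
def toplane(name,uv,z,st=None):
    o,d=rays(name,uv,st); s=(z-o[2])/d[:,2]; return o+d*s[:,None]
def proj(name,X,st=None):
    c,P=campose(name,st);K=np.array(c['mtx']);X=np.atleast_2d(X)
    q=(X-P[:3,3])@P[:3,:3]; q=np.c_[q[:,0],-q[:,1],-q[:,2]]
    return cv2.projectPoints(q.reshape(-1,1,3),np.zeros(3),np.zeros(3),K,np.array([c['k1'],0,0,0.]))[0].reshape(-1,2)
def cloud(name,depth,st=None):
    h,w=depth.shape;v,u=np.mgrid[:h,:w]
    o,d=rays(name,np.c_[u.ravel(),v.ravel()],st)
    X=o+d*depth.reshape(-1,1); X[depth.ravel()==0]=np.nan
    return X.reshape(h,w,3)
E
python3 - <<'E'
from h import *
st=bot.read_state();print(st)
for n in ('scene','top','wrist'):
    c=bot.get_calibration(n);print(n,c)
    im,d=bot.capture(n);save(n+'0',im);np.save(n+'0.npy',d);np.save(n+'0im.npy',im);print(d.min(),d.max())
E
```

```text
total 12
drwxr-xr-x  3 agent agent 4096 Dec  6 09:38 .
drwxr-xr-x 23 root  root  4096 Dec  6 09:38 ..
drwxr-xr-x  2 agent agent 4096 Dec  6 09:38 pics
{'time_s': 0.0, 'joint_positions': array([ 5.69234799e+01,  3.02794396e+01,  8.21566634e+01, -6.25522554e-04,
        6.76890495e+01, -1.02283068e+01]), 'qvel': array([ 0.04040424,  0.05259858,  0.01857533,  0.00734896, -0.09448325,
        0.02145292]), 'tau': array([ 8.67043600e-04, -4.40036738e+01, -1.76593137e+01,  6.33886806e-02,
        5.84114925e-02, -1.60375453e-04]), 'position': array([0.24228569, 0.57538001, 0.24356497]), 'tcp_rot': array([[ 9.21538128e-01, -1.18364809e-03,  3.88286076e-01],
       [-3.88287697e-01, -1.83584658e-03,  9.21536377e-01],
       [-3.77941109e-04, -9.99997614e-01, -2.15139861e-03]]), 'force': array([ 1.22828983, -0.38385633,  0.40064197]), 'moment': array([ 0.00077541,  0.0083448 , -0.00613202]), 'opening': 1.000181607049544}
scene {'mtx': array([[447.46284538,   0.        , 278.06298092],
       [  0.        , 447.46284538, 212.25631966],
       [  0.        ,   0.        ,   1.        ]]), 'k1':
[... 617 characters left out ...]
     [-0.00358486,  0.20052264,  0.97968251,  0.89915101],
       [ 0.        ,  0.        ,  0.        ,  1.        ]])}
0.0 1.6704619
wrist {'mtx': array([[374.41086347,   0.        , 273.83583233],
       [  0.        , 374.41086347, 213.1350239 ],
       [  0.        ,   0.        ,   1.        ]]), 'k1': -0.05036320134916896, 'hand_eye': array([[-2.05408835e-03, -9.63118700e-01, -2.69069044e-01,
        -7.32717873e-02],
       [ 4.09537225e-04,  2.69068779e-01, -9.63120877e-01,
        -1.40486943e-01],
       [ 9.99997806e-01, -2.08852916e-03, -1.58258083e-04,
        -5.25177360e-05],
       [ 0.00000000e+00,  0.00000000e+00,  0.00000000e+00,
         1.00000000e+00]])}
0.0 1.3311527
```

View pics/scene0.png

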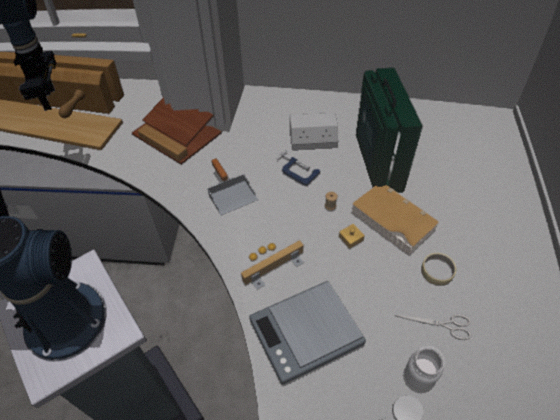

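View pics/top0.png

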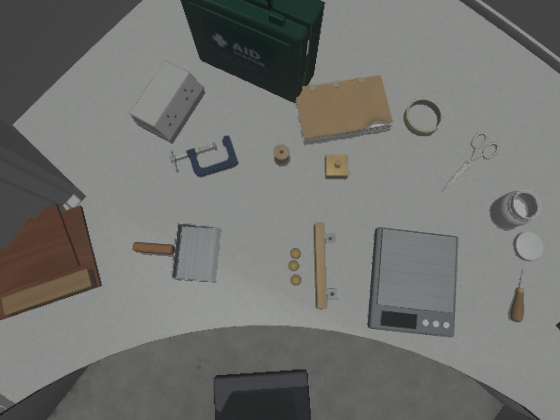

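View pics/wrist0.png

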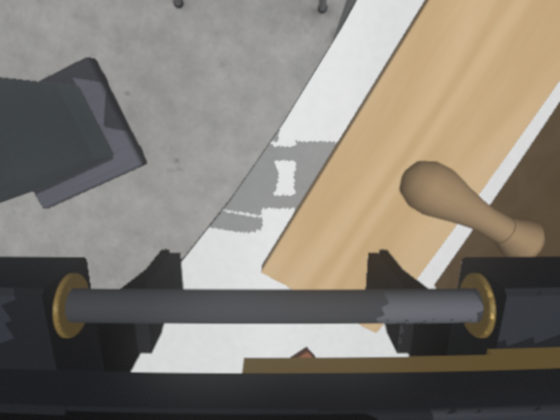

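The top view shows everything needed: the scoop with its pan near (198,253) and handle near (153,248), the feet near (295,253), (293,266) and (295,280), the stop along column 320, and the scale plate near (415,270). The clamp, reel and weight lie further up, at rows 140-165. Next I'll measure these with masks.

Run:
```python
from h import *
im=np.load('top0im.npy');d=np.load('top0.npy')
c=im[190:350,120:480];save('top0c',cv2.resize(c[:, :200],None,fx=4,fy=4,interpolation=cv2.INTER_CUBIC)[:600])
save('top0d',cv2.resize(im[200:350,280:480],None,fx=4,fy=4,interpolation=cv2.INTER_CUBIC))
X=cloud('top',d)
hsv=cv2.cvtColor(im,cv2.COLOR_RGB2HSV)
for nm,(u,v) in dict(pan=(198,255),handle=(153,248),stop=(320,265),f0=(295,253),f1=(293,266),f2=(295,280),plate=(415,265),reel=(282,153),wt=(337,167)).items(): print(nm,X[v,u].round(4),hsv[v,u])
```

```text
pan [0.5558 0.0772 0.0033] [ 95  11 135]
handle [0.5718 0.1628 0.0492] [ 12 116 117]
stop [ 0.5128 -0.1839  0.035 ] [ 18  85 138]
f0 [ 0.5444 -0.1348  0.0091] [ 21 117 146]
f1 [ 0.5164 -0.128   0.0134] [ 20 116 143]
f2 [ 0.4864 -0.1301  0.0108] [ 20 116 145]
plate [ 0.4971 -0.3837  0.0378] [100  12 124]
reel [ 0.7622 -0.1225  0.0431] [ 17  66 105]
wt [ 0.7262 -0.2425  0.0278] [20 83 92]
```

View pics/top0c.png

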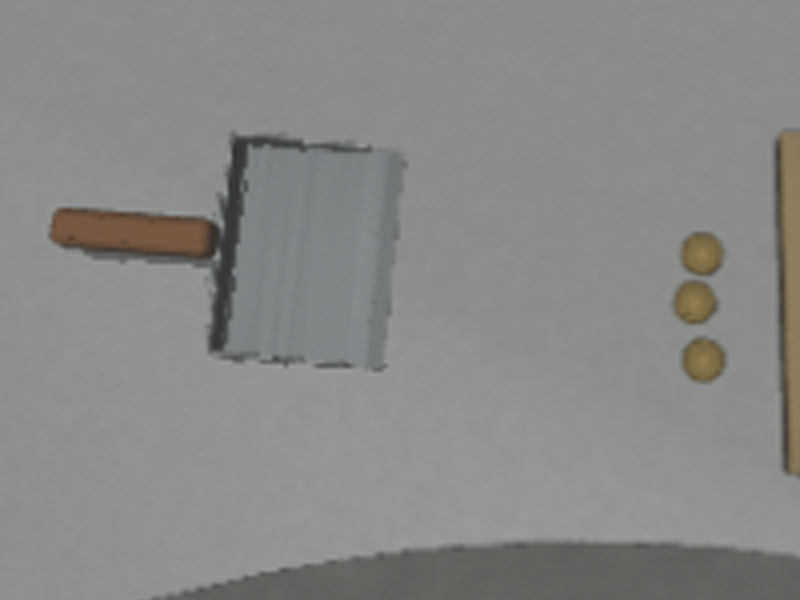

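View pics/top0d.png

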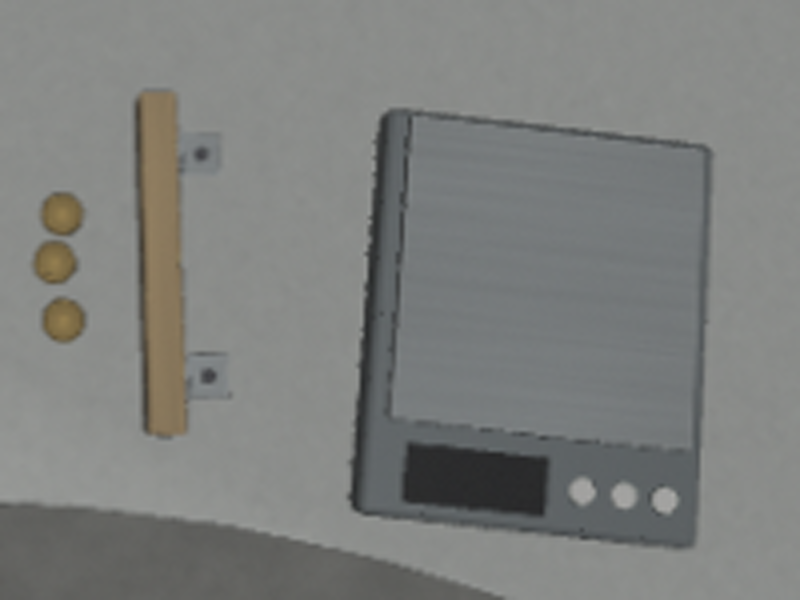

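```bash
cat > m.py <<'E'
from h import *
im=np.load('top0im.npy');hsv=cv2.cvtColor(im,cv2.COLOR_RGB2HSV)
def mask(lo,hi,roi):
    m=cv2.inRange(hsv,np.array(lo),np.array(hi)); k=np.zeros_like(m);u0,v0,u1,v1=roi;k[v0:v1,u0:u1]=m[v0:v1,u0:u1];return k
def rect(m,z):
    cs,_=cv2.findContours(m,cv2.RETR_EXTERNAL,cv2.CHAIN_APPROX_NONE);c=max(cs,key=cv2.contourArea)
    P=toplane('top',c.reshape(-1,2),z)[:,:2].astype(np.float32)
    r=cv2.minAreaRect(P*1000);b=cv2.boxPoints(r); return r,b
r,b=rect(mask([5,60,60],[15,255,255],(125,235,178,262)),.045);print('handle',r,b.round(1).tolist())
r,b=rect(mask([14,50,60],[25,255,255],(310,215,330,315)),.036);print('stop',r,b.round(1).tolist())
m=mask([14,60,60],[25,255,255],(285,240,308,292));n,l,s,c=cv2.connectedComponentsWithStats(m)
print('feet')
for i in range(1,n):
  if s[i,4]>20:print(c[i],s[i,2:5],toplane('top',c[i],.006).round(4))
q=lambda L,ou,ov,z:toplane('top',np.array(L)/4+[ou-.375,ov-.375],z)[:,:2]*1000
P=q([(410,115),(710,148),(690,450),(390,418)],280,200,.040);print('plate',P.round(1).tolist(),P.mean(0),np.linalg.norm(np.diff(P,axis=0),axis=1))
L=q([(405,153),(380,369)],120,190,.001);print('lip',L,np.linalg.norm(L[0]-L[1]),L.mean(0))
B=q([(235,133),(211,353)],120,190,.030);print('back',B,np.linalg.norm(B[0]-B[1]),B.mean(0))
for z,p in((.01,'x'),):
  print('lip->back',np.linalg.norm(L.mean(0)-B.mean(0)),np.degrees(np.arctan2(*(L.mean(0)-B.mean(0))[::-1])), np.degrees(np.arctan2(*(L[0]-L[1])[::-1])),np.degrees(np.arctan2(*(B[0]-B[1])[::-1])))
E
python3 m.py
```

```text
handle ((573.1966552734375, 165.12998962402344), (85.73509216308594, 19.743877410888672), 81.32245635986328) [[557.0, 124.19999694824219], [576.5, 121.30000305175781], [589.4000244140625, 206.0], [569.9000244140625, 209.0]]
stop ((513.2081298828125, -183.65411376953125), (20.405006408691406, 178.0528564453125), 86.63680267333984) [[423.70001220703125, -188.60000610351562], [601.5, -199.10000610351562], [602.7000122070312, -178.6999969482422], [424.8999938964844, -168.1999969482422]]
feet
[295.07594937 253.26582278] [10 10 79] [[ 0.5441 -0.135   0.006 ]]
[293.34939759 265.34939759] [10 10 83] [[ 0.5182 -0.1292  0.006 ]]
[295.44578313 279.63855422] [10 10 83] [[ 0.4873 -0.1313  0.006 ]]
plate [[579.7, -322.7], [549.7, -482.8], [393.9, -448.5], [423.4, -293.6]] [ 486.68927871 -386.8976988 ] [162.91653445 159.54745169 157.6201303 ]
lip [[612.78862008  24.49462051]
 [495.14043469  43.64144951]] 119.1960426660264 [553.96452739  34.06803501]
back [[625.24203427 112.30592282]
 [508.18431316 128.28951558]] 118.14391778415842 [566.71317372 120.2977192 ]
lip->back 87.16700304297909 -98.40998433336543 -9.243645098724654 -7.775341607206766
```

Measurements agree with the given sizes: handle 86x20, stop 178x20, plate about 160, lip 119.

| Item | Position (mm) | Heading or detail |
|---|---|---|
| Scoop grip | (573,165) | heading -98.6° |
| Stop face middle | (514,-173.5) | push heading -93.4° |
| Plate centre | (487,-387) | |

First move: go above the handle.

Call:
jog_arm(
  motion=[39,0,-21,0,6,0,77,0,-42,0,13,0,116,0,-63,0,19,0,155,0,-84,0,25,0,193,0,-104,0,32,0,232,0,-125,0,38,0,271,0,-146,0,44,0,309,0,-167,0,51,0,348,0,-188,0,57,0,387,20,-209,0,63,0,425,50,-229,0,69.5,0,464,80,-250,0,75.8,0,464,80,-250,0,75.8,0,464,80,-250,0,75.8,0],
  gripper=1,
)

```text
time_s: 1.9
position: [0.5727, 0.1655, 0.1644]
tcp_rot: [[-0.15, -0.001, 0.989], [-0.989, 0.0, -0.15], [-0.0, -1.0, -0.001]]
force: [0.4, 0.2, -0.1]
opening: 0.997
```

Run:
```python
from h import *
st=bot.read_state();print(st['position'],st['tcp_rot'].round(4),st['force'],st['time_s'])
im,d=bot.capture('wrist');save('w1',im);np.save('w1.npy',d);np.save('w1im.npy',im)
import pickle;pickle.dump(st,open('w1.pkl','wb'))
```

```text
[0.57269831 0.16554163 0.16435633] [[-1.503e-01 -1.300e-03  9.886e-01]
 [-9.886e-01  3.000e-04 -1.503e-01]
 [-1.000e-04 -1.000e+00 -1.300e-03]] [ 0.38351417  0.23148076 -0.13905847] 1.9
```

View pics/w1.png

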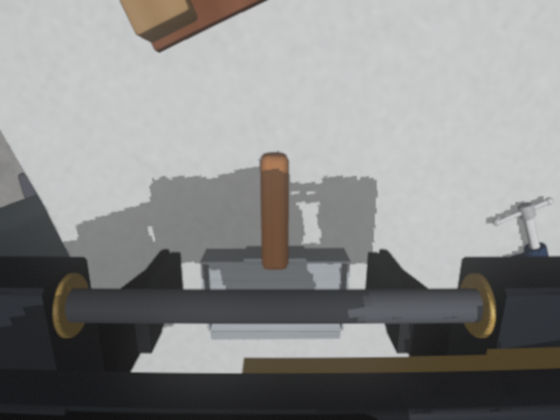

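The wrist view shows the handle centred between the fingers (u 262–288, v 155–268), with the pan behind the finger bar. Checking its position in this view.

Run:
```python
from h import *
import pickle;st=pickle.load(open('w1.pkl','rb'))
im=np.load('w1im.npy');hsv=cv2.cvtColor(im,cv2.COLOR_RGB2HSV)
m=cv2.inRange(hsv,np.array([3,90,40]),np.array([16,255,255]));m[:148]=0;m[272:]=0;m[:,:255]=0;m[:,300:]=0
cs,_=cv2.findContours(m,cv2.RETR_EXTERNAL,cv2.CHAIN_APPROX_NONE);c=max(cs,key=cv2.contourArea).reshape(-1,2)
P=toplane('wrist',c,.048,st)[:,:2]*1000
r=cv2.minAreaRect(P.astype(np.float32));print(r,cv2.boxPoints(r).round(1).tolist())
```

```text
((573.54248046875, 166.50025939941406), (83.62969970703125, 18.423622131347656), 81.59205627441406) [[558.2999877929688, 126.5], [576.5, 123.80000305175781], [588.7999877929688, 206.5], [570.5, 209.1999969482422]]
```

Both views agree within about 1 mm. Descend and close.

Call:
jog_arm(
  motion=[0,20,0,0,0,0,0,45,0,0,0,0,0,70,0,0,0,0,0,95,0,0,0,0,0,113,0,0,0,0,0,122,0,0,0,0,0,124,0,0,0,0,0,124,0,0,0,0],
)

```text
time_s: 2.95
position: [0.5736, 0.1655, 0.0411]
tcp_rot: [[-0.15, 0.001, 0.989], [-0.989, 0.0, -0.15], [-0.0, -1.0, 0.001]]
force: [0.3, -0.0, -0.4]
opening: 1.0
```

Call:
jog_arm(
  motion=[0,0,0,0,0,0,0,0,0,0,0,0,0,0,0,0,0,0,0,0,0,0,0,0,0,0,0,0,0,0,0,0,0,0,0,0,0,0,0,0,0,0,0,0,0,0,0,0],
  gripper=0,
)

```text
time_s: 3.95
position: [0.5732, 0.1654, 0.0405]
tcp_rot: [[-0.15, 0.0, 0.989], [-0.989, -0.0, -0.15], [0.0, -1.0, 0.0]]
force: [-0.3, 0.1, -0.3]
opening: 0.23
```

The handle is gripped (opening 0.23, which is 20 mm). Now slide the scoop flat to a pose square to the stop, with the lip about 80 mm before the face.

Call:
jog_arm(
  motion=[8,0.5,-2,0,-0.4,0,24,0.5,-5,0,-1,0,42,0.5,-8.5,0,-1.7,0,60,0.5,-12,0,-2.4,0,78,0.5,-15.5,0,-3.1,0,96,0.5,-19,0,-3.8,0,114,0.5,-22.5,0,-4.5,0,126,0.5,-25,0,-5,0,132,0.5,-26,0,-5.2,0,132,0.5,-26,0,-5.2,0,132,0.5,-26,0,-5.2,0],
)

```text
time_s: 5.32
position: [0.5273, 0.0382, 0.04]
tcp_rot: [[-0.059, -0.001, 0.998], [-0.998, -0.001, -0.059], [0.001, -1.0, -0.001]]
force: [-1.9, -3.2, 4.0]
opening: 0.231
```

Run:
```python
from h import *
st=bot.read_state();print(st['position'],st['tcp_rot'].round(4),st['force'],st['moment'],st['time_s'])
im,d=bot.capture('top');save('t2',cv2.resize(im[200:330,220:400],None,fx=4,fy=4,interpolation=cv2.INTER_CUBIC));np.save('t2im.npy',im);np.save('t2.npy',d)
```

```text
[0.52729815 0.03820434 0.03998274] [[-5.890e-02 -9.000e-04  9.983e-01]
 [-9.983e-01 -1.200e-03 -5.890e-02]
 [ 1.300e-03 -1.000e+00 -8.000e-04]] [-1.93957333 -3.15103022  4.00101458] [-0.79027616  0.19476126 -0.04900491] 5.325
```

View pics/t2.png

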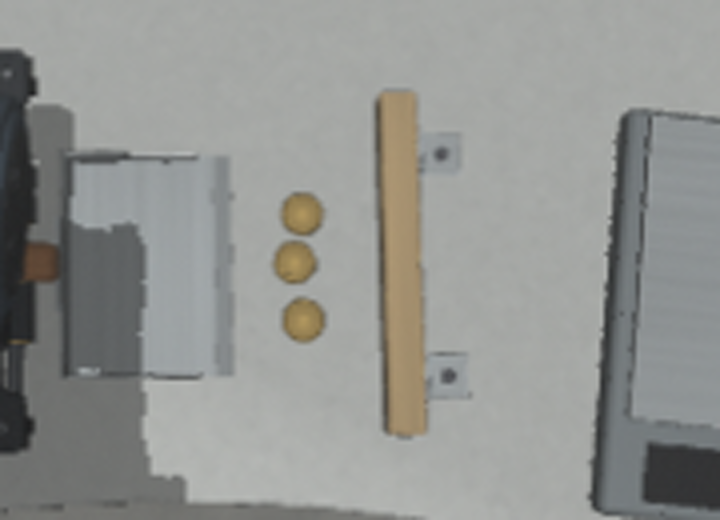

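The scoop is square to the stop and centred on the three feet. Lip corners are at crop pixels (230,157) and (233,376), with a clear gap to the feet. Checking the numbers.

Run:
```python
from h import *
q=lambda L,z:toplane('top',np.array(L)/4+[220-.375,200-.375],z)[:,:2]*1000
F=np.array([513.8,-173.5]);u=np.array([-.059,-.998]);e=np.array([.998,-.059])
L=q([(230,157),(233.5,376)],.001);print(L,np.linalg.norm(L[0]-L[1]),np.degrees(np.arctan2(*(L[0]-L[1])[::-1])),(L-F)@u,(L-F)@e)
B=q([(302,214),(295,262),(303,320)],.006);print((B-F)@u,(B-F)@e)
```

```text
[[579.21625327 -98.35822101]
 [460.44662478 -91.64172526]] 118.95938788549768 -3.2366643542636564 [-78.85105438 -78.54670905] [ 60.8520558  -58.07630668]
[-40.05178045 -44.39893608 -40.72532906] [ 28.30857822   2.30716213 -28.89646325]
```

Call:
jog_arm(
  motion=[5,0.3,0,0,0,0,11,0.3,0,0,0,0,16,0.3,0,0,0,0,20,0.3,0,0,0,0,23,0.3,0,0,0,0,26,0.3,0,0,0,0,29,0.3,0,0,0,0,32,0.3,0,0,0,0,35,0.3,0,0,0,0,38,0.3,0,0,0,0,41,0.3,0,0,0,0,44,0.3,0,0,0,0,47,0.3,0,0,0,0,50,0.3,0,0,0,0,52,0.3,0,0,0,0,54,0.3,0,0,0,0,56,0.3,0,0,0,0,58,0.3,0,0,0,0],
)

```text
time_s: 7.62
position: [0.5244, -0.0171, 0.0404]
tcp_rot: [[-0.061, 0.001, 0.998], [-0.998, 0.002, -0.061], [-0.002, -1.0, 0.001]]
force: [0.8, 7.1, 9.5]
opening: 0.225
```

Run:
```python
from h import *
st=bot.read_state();print(st['position'],st['tcp_rot'].round(4),st['force'],st['moment'],st['time_s'])
im,d=bot.capture('top');save('t3',cv2.resize(im[210:320,250:390],None,fx=5,fy=5,interpolation=cv2.INTER_CUBIC));np.save('t3im.npy',im);np.save('t3.npy',d)
```

```text
[ 0.52438532 -0.01705469  0.04038364] [[-6.070e-02  8.000e-04  9.982e-01]
 [-9.982e-01  2.200e-03 -6.070e-02]
 [-2.200e-03 -1.000e+00  7.000e-04]] [0.82339235 7.13952538 9.54380832] [ 0.9598167  -0.01597415  0.01380936] 7.625
```

View pics/t3.png

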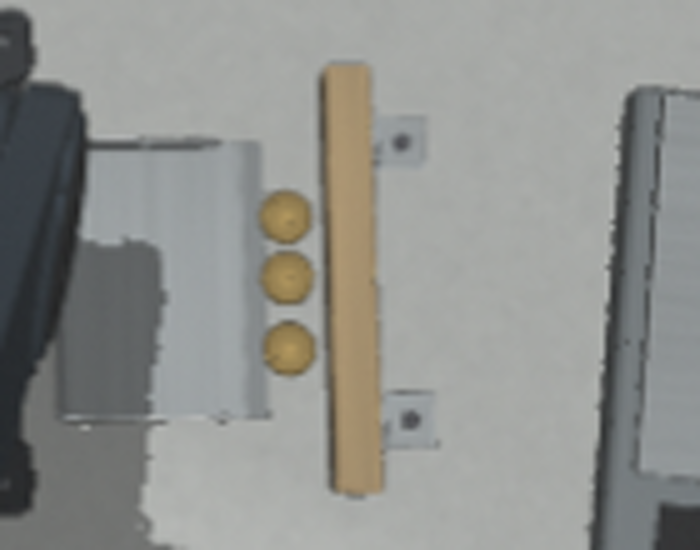

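The feet are in a row against the stop and the lip is just getting under them (lip edge at crop column ~262, feet at 263–315), with a push force of about 7 N. Keep pushing slowly.

Call:
jog_arm(
  motion=[2,0,0,0,0,0,4,0,0,0,0,0,6,0,0,0,0,0,8,0,0,0,0,0],
)

```text
time_s: 8.18
position: [0.5238, -0.0249, 0.0404]
tcp_rot: [[-0.061, 0.001, 0.998], [-0.998, 0.002, -0.061], [-0.002, -1.0, 0.0]]
force: [-0.1, 7.5, 8.8]
opening: 0.227
```

Run:
```python
from h import *
st=bot.read_state();print(st['position'],st['tcp_rot'].round(4),st['force'],st['moment'],st['time_s'])
im,d=bot.capture('top');save('t4',cv2.resize(im[210:320,250:390],None,fx=5,fy=5,interpolation=cv2.INTER_CUBIC));np.save('t4im.npy',im);np.save('t4.npy',d)
```

```text
[ 0.5238261  -0.02491222  0.04040728] [[-6.080e-02  6.000e-04  9.981e-01]
 [-9.981e-01  2.400e-03 -6.080e-02]
 [-2.400e-03 -1.000e+00  5.000e-04]] [-0.06743861  7.53099031  8.82010923] [ 1.02319618 -0.01226068  0.03571333] 8.175
```

View pics/t4.png

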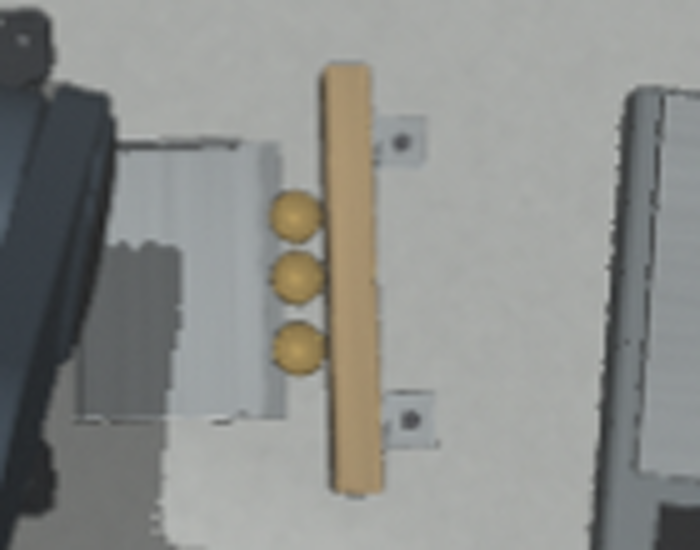

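The lip is now under the rims (lip edge at crop column ~280, feet from 272), the feet are against the stop, and the force is steady. Continue.

Call:
jog_arm(
  motion=[1.5,0,0,0,0,0,3,0,0,0,0,0,4.5,0,0,0,0,0,6,0,0,0,0,0,7.5,0,0,0,0,0],
)

```text
time_s: 8.85
position: [0.5233, -0.0322, 0.0404]
tcp_rot: [[-0.061, 0.0, 0.998], [-0.998, 0.003, -0.061], [-0.003, -1.0, 0.0]]
force: [0.5, 8.1, 10.1]
opening: 0.227
```

Run:
```python
from h import *
st=bot.read_state();print(st['position'],st['tcp_rot'].round(4),st['force'],st['moment'],st['time_s'])
im,d=bot.capture('top');save('t5',cv2.resize(im[210:320,250:390],None,fx=5,fy=5,interpolation=cv2.INTER_CUBIC));np.save('t5im.npy',im);np.save('t5.npy',d)
```

```text
[ 0.52332185 -0.03223458  0.04044258] [[-6.090e-02  5.000e-04  9.981e-01]
 [-9.981e-01  2.600e-03 -6.090e-02]
 [-2.600e-03 -1.000e+00  3.000e-04]] [ 0.53096603  8.0994933  10.08829356] [ 1.23255452 -0.03765939  0.0408088 ] 8.85
```

View pics/t5.png

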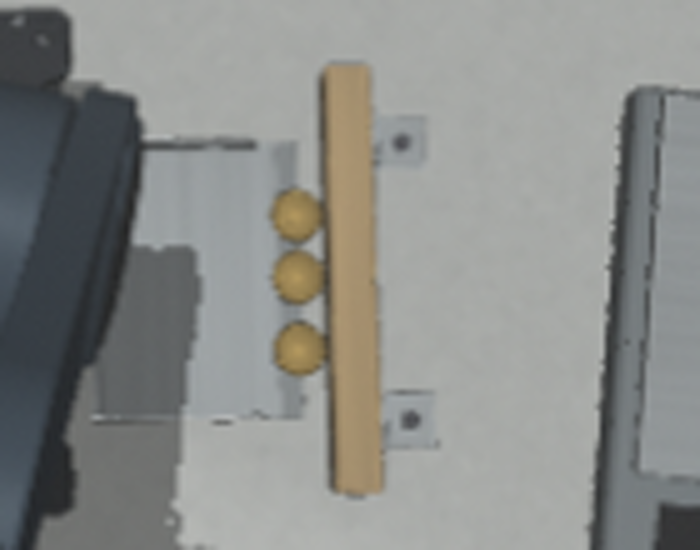

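Call:
jog_arm(
  motion=[1.5,0,0,0,0,0,3,0,0,0,0,0,4.5,0,0,0,0,0,6,0,0,0,0,0,7.5,0,0,0,0,0,9,0,0,0,0,0,9,0,0,0,0,0],
)

```text
time_s: 9.78
position: [0.5227, -0.0412, 0.0404]
tcp_rot: [[-0.061, 0.0, 0.998], [-0.998, 0.003, -0.061], [-0.003, -1.0, 0.0]]
force: [0.2, 7.2, 10.7]
opening: 0.223
```

Run:
```python
from h import *
st=bot.read_state();print(st['position'],st['tcp_rot'].round(4),st['force'],st['moment'],st['time_s'])
im,d=bot.capture('top');save('t6',cv2.resize(im[210:320,250:390],None,fx=5,fy=5,interpolation=cv2.INTER_CUBIC));np.save('t6im.npy',im);np.save('t6.npy',d)
im,d=bot.capture('scene');save('s6',cv2.resize(im[210:310,210:330],None,fx=6,fy=6,interpolation=cv2.INTER_CUBIC))
```

```text
[ 0.5227201  -0.04119971  0.04042828] [[-6.090e-02  3.000e-04  9.981e-01]
 [-9.981e-01  2.600e-03 -6.090e-02]
 [-2.600e-03 -1.000e+00  2.000e-04]] [ 0.1972972   7.17521739 10.65564352] [ 1.10735086 -0.04566022  0.02992118] 9.775
```

View pics/t6.png

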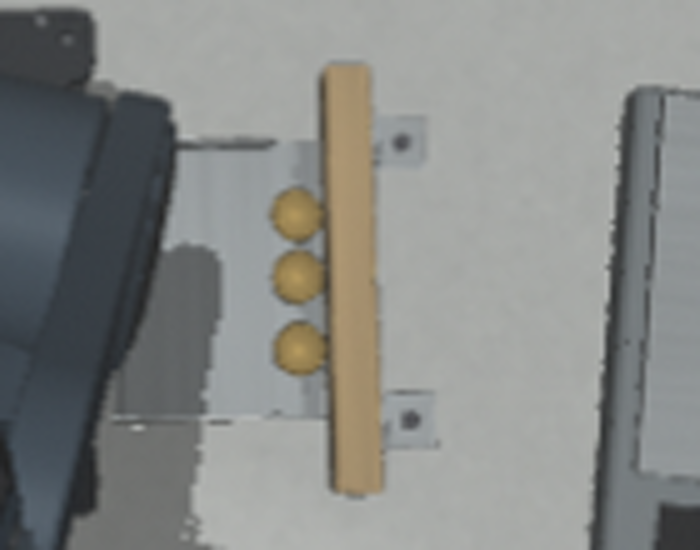

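View pics/s6.png

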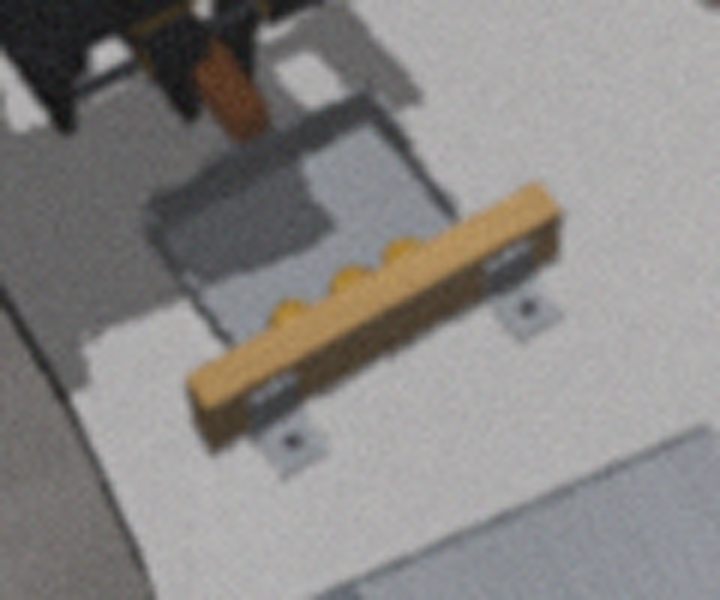

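All three feet are on the pan with the lip practically at the face. I'll press 2 mm more to make contact sure.

Call:
jog_arm(
  motion=[1,0,0,0,0,0,2,0,0,0,0,0,2,0,0,0,0,0],
)

```text
time_s: 10.25
position: [0.5226, -0.0423, 0.0405]
tcp_rot: [[-0.062, 0.0, 0.998], [-0.998, 0.004, -0.062], [-0.004, -1.0, 0.0]]
force: [0.8, 10.9, 10.0]
opening: 0.227
```

Contact is made (force up to 11 N). Now tilt the nose up about 12° while backing off slightly, so the feet stay supported by the stop.

Call:
jog_arm(
  motion=[-2.5,0,0,0,0,0,-4,-0.5,0,0,0,-2,-5.5,-1,0,0,0,-4,-7,-1.5,0,0,0,-6,-8,-2,0,0,0,-8,-9,-3,0,0,0,-10,-9.5,-4,0,0,0,-12,-9.5,-4,0,0,0,-12],
)

```text
time_s: 11.25
position: [0.5223, -0.0348, 0.0427]
tcp_rot: [[-0.057, -0.014, 0.998], [-0.977, -0.206, -0.059], [0.207, -0.978, -0.002]]
force: [-0.7, 0.0, -2.8]
opening: 0.227
```

Run:
```python
from h import *
st=bot.read_state();print(st['position'],st['tcp_rot'].round(4),st['force'],st['moment'],st['time_s'])
im,d=bot.capture('top');save('t7',cv2.resize(im[210:320,250:390],None,fx=5,fy=5,interpolation=cv2.INTER_CUBIC));np.save('t7im.npy',im);np.save('t7.npy',d)
im,d=bot.capture('scene');save('s7',cv2.resize(im[210:310,210:330],None,fx=6,fy=6,interpolation=cv2.INTER_CUBIC))
```

```text
[ 0.52233762 -0.0347589   0.04273446] [[-0.0571 -0.0143  0.9983]
 [-0.9767 -0.2063 -0.0588]
 [ 0.2068 -0.9784 -0.0022]] [-0.69659393  0.04152103 -2.81671729] [0.3806713  0.00786011 0.03382345] 11.25
```

View pics/t7.png

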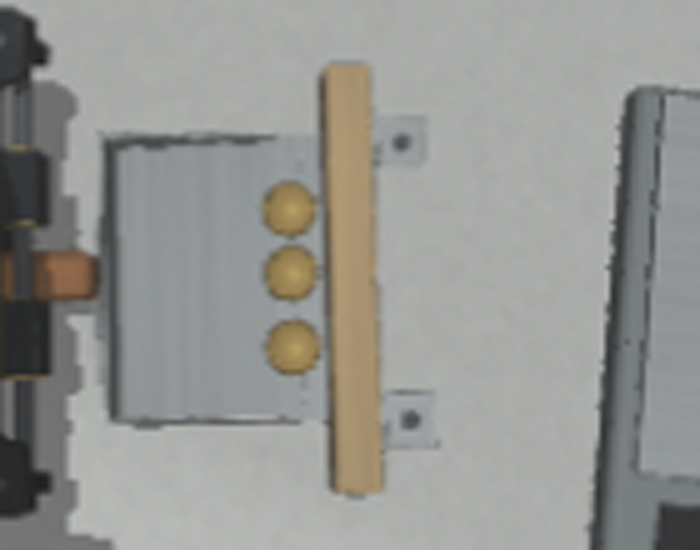

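View pics/s7.png

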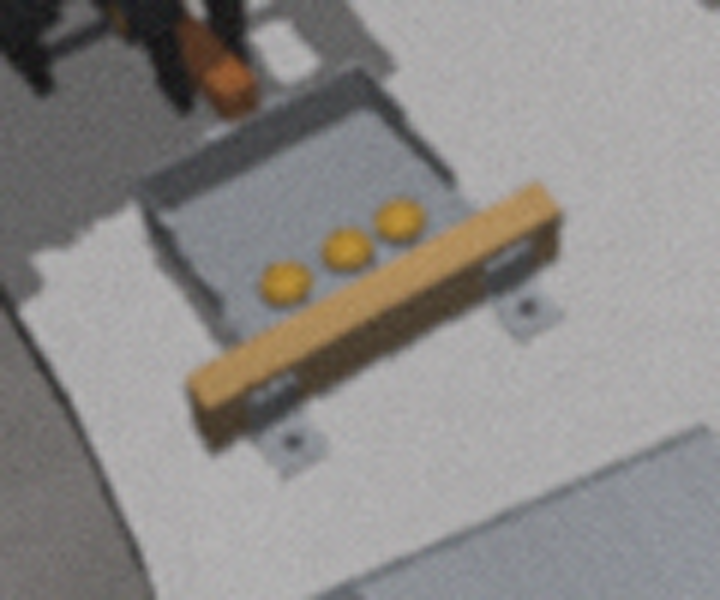

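The tilt works: the scoop rotated with the tool and the three feet lie on the pan floor (top crop columns 262–320). The force of -2.8 N matches the loaded weight. Now back off a few mm and lift smoothly.

Call:
jog_arm(
  motion=[-1,-0.2,0,0,0,0,-3,-0.6,0,0,0,0,-4.7,-2,0,0,0,0,-5,-5,0,0,0,0,-3.8,-11,0,0,0,0,-1.7,-21,0,0,0,0,0.8,-32.5,0,0,0,0,3.5,-45,0,0,0,0,6,-58,0,0,0,0,8.8,-71,0,0,0,0,11.5,-83,0,0,0,0,13.8,-94,0,0,0,0,14.8,-99,0,0,0,0,14.8,-99,0,0,0,0,14.8,-99,0,0,0,0],
)

```text
time_s: 13.22
position: [0.5231, -0.0299, 0.1433]
tcp_rot: [[-0.059, -0.013, 0.998], [-0.976, -0.207, -0.06], [0.208, -0.978, -0.001]]
force: [0.4, 0.7, -2.9]
opening: 0.225
```

Run:
```python
from h import *
st=bot.read_state();print(st['position'],st['tcp_rot'].round(4),st['force'],st['moment'],st['time_s'])
R=st['tcp_rot'];p=st['position']
im,d=bot.capture('top');save('t8',cv2.resize(im[190:330,230:410],None,fx=4,fy=4,interpolation=cv2.INTER_CUBIC));np.save('t8im.npy',im);np.save('t8.npy',d)
X=cloud('top',d)[190:330,230:410].reshape(-1,3)
L=(X-p)@R*1000  # tool coords
# scoop nominal: xs = x+88, zs = -(y)+41 -> ys=z
S=np.c_[L[:,0]-88,L[:,2],41-L[:,1]]
ok=(abs(S[:,1])<54)&(S[:,0]>-38)&(S[:,0]<44)&(S[:,2]>-15)&(S[:,2]<30)
S=S[ok]
f=S[S[:,2]<7]
A=np.c_[f[:,:2],np.ones(len(f))];
for _ in range(4):
    c=np.linalg.lstsq(A,f[:,2],rcond=None)[0];r=f[:,2]-A@c;k=abs(r)<2;A=A[k];f=f[k]
print('floor plane in nominal scoop frame: slopes deg',np.degrees(np.arctan(c[:2])),'z0',c[2],len(f))
h=im[190:330,230:410].reshape(-1,3)
hs=cv2.cvtColor(im,cv2.COLOR_RGB2HSV)[190:330,230:410]
m=cv2.inRange(hs,np.array([14,80,50]),np.array([26,255,255]));n,l,s,cc=cv2.connectedComponentsWithStats(m)
for i in range(1,n):
  if 40<s[i,4]<200:
    q=(X[(l==i).ravel()]-p)@R*1000;print(s[i],np.nanmean(np.c_[q[:,0]-88,q[:,2],41-q[:,1]],0).round(1))
```

```text
[ 0.52313167 -0.02991127  0.14326511] [[-0.0587 -0.0135  0.9982]
 [-0.9764 -0.2073 -0.0602]
 [ 0.2078 -0.9782 -0.001 ]] [ 0.40416982  0.72997165 -2.86598949] [0.37717954 0.07570868 0.01191692] 13.225
floor plane in nominal scoop frame: slopes deg [-0.54450261 -0.03635116] z0 1.5711002921775015 1784
[ 73  50  12  12 102] [31.6 27.2 11. ]
[ 74  65  11  11 106] [31.8  0.7 10.8]
[ 74  81  12  12 110] [ 31.9 -29.9  11.5]
```

View pics/t8.png

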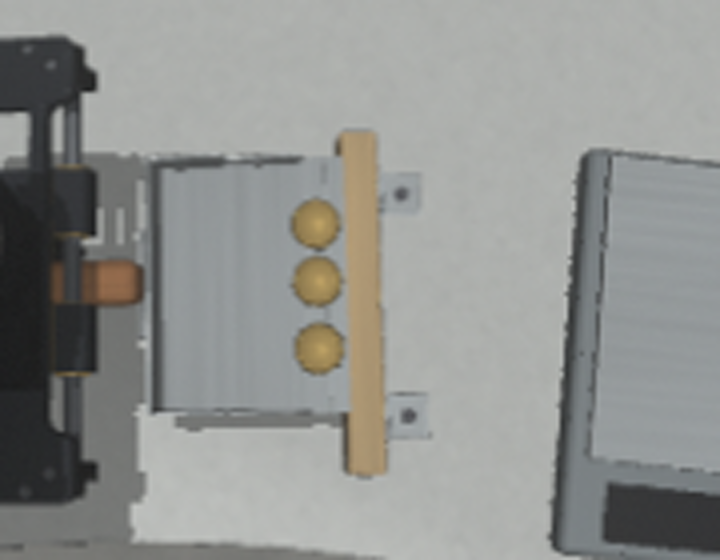

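Feet are at scoop x≈32, y≈27, 1 and -30 mm, well within limits. The pan pitch follows the tool within 0.5°, and the scoop is about 12 cm up. Now carry it over the plate, keeping the tilt.

Call:
jog_arm(
  motion=[3.9,0.8,-0.2,0,0,0,11.8,2.5,-0.7,0,0,0,23.5,5,-1.3,0,0,0,39,8.3,-2.2,0,0,0,57,12.1,-3.2,0,0,0,76.4,16.2,-4.3,0,0,0,96,20.4,-5.4,0,0,0,115.6,24.6,-6.5,0,0,0,135,28.7,-7.6,0,0,0,155,33,-8.7,0,0,0,174.4,37,-9.8,0,0,0,194,41.2,-10.9,0,0,0,211.6,45,-11.8,0,0,0,227,48.3,-12.7,0,0,0,241,51.2,-13.5,0,0,0,252,53.5,-14.1,0,0,0,259.6,55.2,-14.5,0,0,0,263.5,56,-14.7,0,0,0,264.5,56.2,-14.8,0,0,0,264.5,56.2,-14.8,0,0,0],
)

```text
time_s: 15.78
position: [0.4924, -0.2986, 0.1436]
tcp_rot: [[-0.059, -0.013, 0.998], [-0.976, -0.207, -0.06], [0.208, -0.978, -0.0]]
force: [0.3, -1.0, -3.0]
opening: 0.226
```

Call:
jog_arm(
  motion=[0,0,0,0,0,0.7,0,0,0,0,0,2,-0.8,4,0,0,0,3.5,-2,9,0,0,0,5,-3.3,15,0,0,0,6.5,-4.6,21,0,0,0,8,-5.8,27,0,0,0,9.5,-6.8,32,0,0,0,10.7,-7.5,35,0,0,0,11.3,-7.7,36,0,0,0,11.6,-7.7,36,0,0,0,11.6,-7.7,36,0,0,0,11.6],
)

```text
time_s: 17.27
position: [0.4926, -0.2989, 0.1071]
tcp_rot: [[-0.06, -0.0, 0.998], [-0.998, -0.007, -0.06], [0.007, -1.0, 0.0]]
force: [0.6, -0.1, -3.4]
opening: 0.225
```

```bash
cat > chk.py <<'E'
from h import *
import sys
n=sys.argv[1]
st=bot.read_state();print(st['position'],st['tcp_rot'].round(4),st['force'],st['moment'],st['time_s'])
im,d=bot.capture('top');save(n,cv2.resize(im[190:350,310:490],None,fx=4,fy=3.7,interpolation=cv2.INTER_CUBIC));np.save('tlast.npy',d)
R=st['tcp_rot'];p=st['position']
X=cloud('top',d);hs=cv2.cvtColor(im,cv2.COLOR_RGB2HSV)
h=np.array([R[0,0],R[1,0]]);h/=np.linalg.norm(h);lft=np.array([-h[1],h[0]])
W=X.reshape(-1,3)*1000;rel=W[:,:2]-p[:2]*1000
xs=rel@h-88;ys=rel@lft;z=W[:,2]
m=cv2.inRange(hs,np.array([14,80,50]),np.array([26,255,255]))
nf=cv2.dilate(m,np.ones((5,5)))==0
def plane(k):
    k=k.copy()
    for _ in range(5):
        c=np.linalg.lstsq(np.c_[xs[k],ys[k],np.ones(k.sum())],z[k],rcond=None)[0]
        k&=abs(z-(c[0]*xs+c[1]*ys+c[2]))<2.5
    return np.degrees(np.arctan(c[:2])),c[2],k.sum()
pan=(abs(ys)<50)&(xs>-20)&(xs<33)&nf.ravel()&(z>30)&(z<120)
print('pan slope x,y deg, z0',plane(pan))
pl=(xs>54)&(xs<75)&(abs(ys)<70)&(z>25)&(z<55); 
if pl.sum()>30:print('plate',plane(pl))
nn,l,s,cc=cv2.connectedComponentsWithStats(m)
for i in range(1,nn):
  if 40<s[i,4]<250 and cc[i][1]>200:
    k=(l==i).ravel();print('foot',s[i,:2],np.nanmean(xs[k]).round(1),np.nanmean(ys[k]).round(1),np.nanmean(z[k]).round(1))
E
python3 chk.py t9
```

```text
[ 0.4925556  -0.29885203  0.10709353] [[-5.990e-02 -2.000e-04  9.982e-01]
 [-9.982e-01 -7.300e-03 -5.990e-02]
 [ 7.300e-03 -1.000e+00  3.000e-04]] [ 0.5619121  -0.11671793 -3.3890316 ] [ 0.11975511  0.0024877  -0.00688305] 17.275
pan slope x,y deg, z0 (array([0., 0.]), np.float64(0.0), np.int64(0))
foot [513 288] 224.2 -80.8 20.9
```

View pics/t9.png

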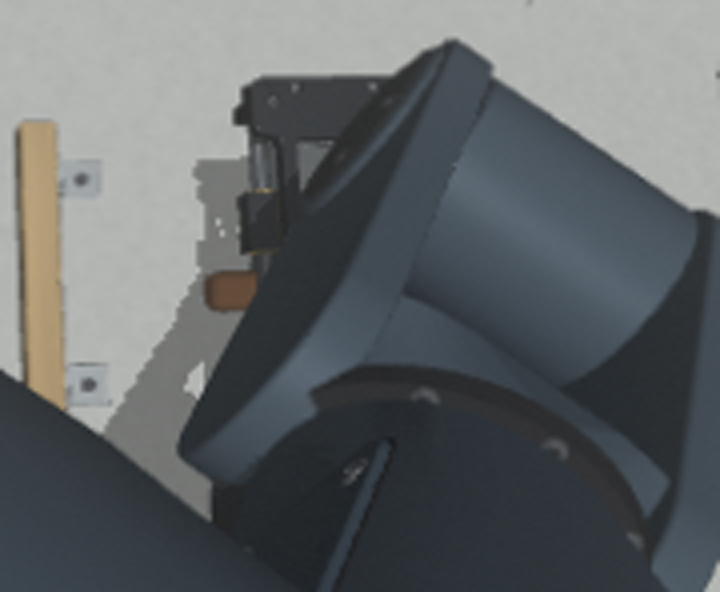

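The arm hides the pan from the top camera, so I'll use the scene camera, which looks from the side.

```bash
sed -i "s/^n=sys.argv\[1\]/n=sys.argv[1];cam=sys.argv[2]/; s/bot.capture('top')/bot.capture(cam)/; s/cloud('top'/cloud(cam/; s/im\[190:350,310:490\],None,fx=4,fy=3.7/(im[190:350,310:490] if cam=='top' else im[250:400,220:400]),None,fx=4,fy=3.7/; s/ and cc\[i\]\[1\]>200//" chk.py; python3 chk.py s9 scene
```

```text
[ 0.49253283 -0.298844    0.10710608] [[-5.990e-02 -2.000e-04  9.982e-01]
 [-9.982e-01 -7.200e-03 -5.990e-02]
 [ 7.200e-03 -1.000e+00  3.000e-04]] [ 0.16367858  0.08686653 -3.02407121] [0.10945802 0.05527524 0.00822762] 17.325
pan slope x,y deg, z0 (array([0.42678793, 0.11273461]), np.float64(68.29403266636204), np.int64(602))
plate (array([-3.15971714,  0.55119971]), np.float64(43.01952123978288), np.int64(466))
foot [100 119] -899.8 -159.7 57.2
foot [326 192] -279.1 260.8 42.2
foot [241 269] -194.4 -66.7 34.5
foot [330 314] 34.4 27.2 78.1
foot [320 321] 34.4 0.7 77.5
foot [309 328] 34.2 -30.3 77.8
```

View pics/s9.png

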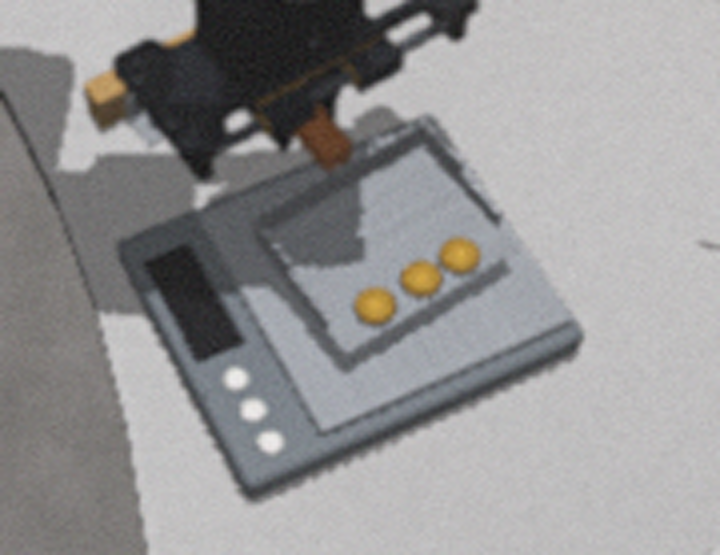

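The pan is level within about 0.4°, centred over the plate, with the three feet near its front. The underside is about 26 mm above the plate. Lower gently.

Call:
jog_arm(
  motion=[0,1,0,0,0,0.2,0,3.5,0,0,0,0.4,0,7,0,0,0,0.4,0,11,0,0,0,0.4,0,15,0,0,0,0.4,0,18,0,0,0,0.4,0,20.5,0,0,0,0.4,0,22,0,0,0,0.4,0,22.5,0,0,0,0.4],
)

```text
time_s: 18.5
position: [0.4924, -0.2991, 0.0843]
tcp_rot: [[-0.06, -0.0, 0.998], [-0.998, 0.0, -0.06], [-0.0, -1.0, -0.0]]
force: [0.0, -0.5, -3.3]
opening: 0.225
```

Call:
jog_arm(
  motion=[0,0.4,0,0,0,0,0,0.8,0,0,0,0,0,1.2,0,0,0,0,0,1.6,0,0,0,0,0,2,0,0,0,0,0,2,0,0,0,0],
)

```text
time_s: 19.25
position: [0.4924, -0.2991, 0.0823]
tcp_rot: [[-0.06, -0.0, 0.998], [-0.998, 0.0, -0.06], [-0.0, -1.0, -0.0]]
force: [-0.2, 0.7, -2.1]
opening: 0.23
```

Just touching (weight partly taken: -3.3 → -2.1 N). A bit lower.

Call:
jog_arm(
  motion=[0,0.3,0,0,0,0,0,0.6,0,0,0,0,0,0.9,0,0,0,0,0,1.2,0,0,0,0,0,1.2,0,0,0,0],
)

```text
time_s: 19.88
position: [0.4924, -0.2991, 0.0812]
tcp_rot: [[-0.06, 0.0, 0.998], [-0.998, -0.0, -0.06], [0.0, -1.0, 0.0]]
force: [0.4, 0.4, -2.9]
opening: 0.227
```

Call:
jog_arm(
  motion=[0,0.3,0,0,0,0,0,0.6,0,0,0,0,0,0.9,0,0,0,0,0,0.9,0,0,0,0],
)

```text
time_s: 20.38
position: [0.4925, -0.2991, 0.0806]
tcp_rot: [[-0.06, 0.0, 0.998], [-0.998, -0.0, -0.06], [0.0, -1.0, 0.0]]
force: [-0.6, 2.1, 1.1]
opening: 0.228
```

```bash
python3 chk.py s10 scene
```

```text
[ 0.49246883 -0.2990538   0.08057199] [[-6.020e-02  2.000e-04  9.982e-01]
 [-9.982e-01 -1.000e-04 -6.020e-02]
 [ 1.000e-04 -1.000e+00  2.000e-04]] [-0.57236476  2.09532186  1.06184906] [0.12986198 0.12766706 0.03049431] 20.375
pan slope x,y deg, z0 (array([0.44532552, 0.01204627]), np.float64(42.01111258935047), np.int64(556))
plate (array([-2.76234439,  0.31581187]), np.float64(42.63163719490107), np.int64(466))
foot [72 33] -1344.9 -107.8 195.7
foot [326 192] -279.3 260.6 42.4
foot [241 258] -198.8 -40.1 35.0
foot [329 320] 34.0 27.4 51.5
foot [320 326] 34.4 0.2 52.1
foot [309 333] 34.3 -30.2 52.5
```

View pics/s10.png

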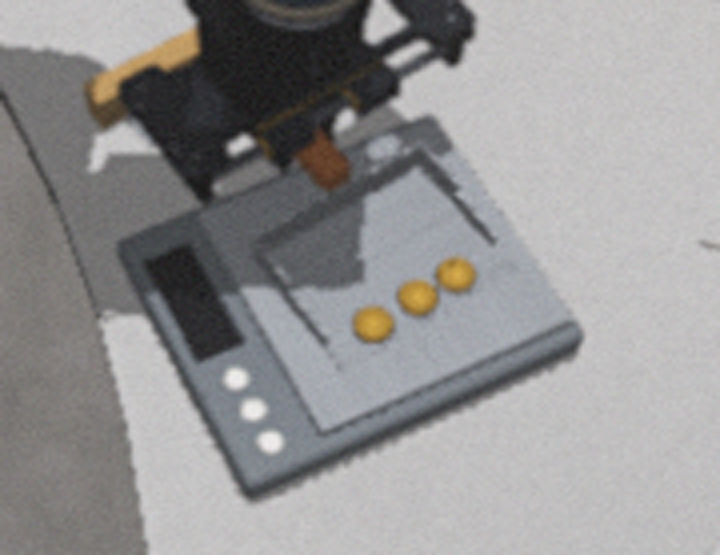

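The scoop is down: the pan floor is at 42 mm, where 42.5 is expected, and the contact is about +1 N. The feet are still in place. Release.

Call:
jog_arm(
  motion=[0,0,0,0,0,0,0,0,0,0,0,0,0,0,0,0,0,0,0,0,0,0,0,0,0,0,0,0,0,0,0,0,0,0,0,0],
  gripper=0.8,
)

```text
time_s: 21.18
position: [0.4924, -0.2992, 0.0803]
tcp_rot: [[-0.06, 0.0, 0.998], [-0.998, -0.0, -0.06], [0.0, -1.0, 0.0]]
force: [0.1, -0.5, 0.1]
opening: 0.773
```

Call:
jog_arm(
  motion=[0,-4,0,0,0,0,0,-12,0,0,0,0,0,-25,0,0,0,0,0,-45,0,0,0,0,0,-70,0,0,0,0,-10,-95,0,0,0,0,-30,-115,0,0,0,0,-55,-135,0,0,0,0,-85,-150,0,0,0,0,-115,-160,0,0,0,0,-145,-160,0,0,0,0,-165,-160,0,0,0,0,-165,-160,0,0,0,0],
)

```text
time_s: 22.8
position: [0.5022, -0.1333, 0.2407]
tcp_rot: [[-0.058, 0.0, 0.998], [-0.998, -0.0, -0.058], [0.0, -1.0, 0.0]]
force: [0.8, 0.5, 0.4]
opening: 0.803
```

```bash
cat > fin.py <<'E'
from h import *
st=bot.read_state();print(st['position'],st['force'],st['opening'],st['time_s'])
im,d=bot.capture('top');save('tf',cv2.resize(im[190:350,310:490],None,fx=4,fy=3.7,interpolation=cv2.INTER_CUBIC));save('tfull',im);np.save('tfim.npy',im);np.save('tf.npy',d)
im,d=bot.capture('scene');save('sf',im)
E
python3 fin.py
```

```text
[ 0.50220317 -0.13333725  0.24068317] [0.83837235 0.53421776 0.36182332] 0.8029958371150852 22.8
```

View pics/tf.png

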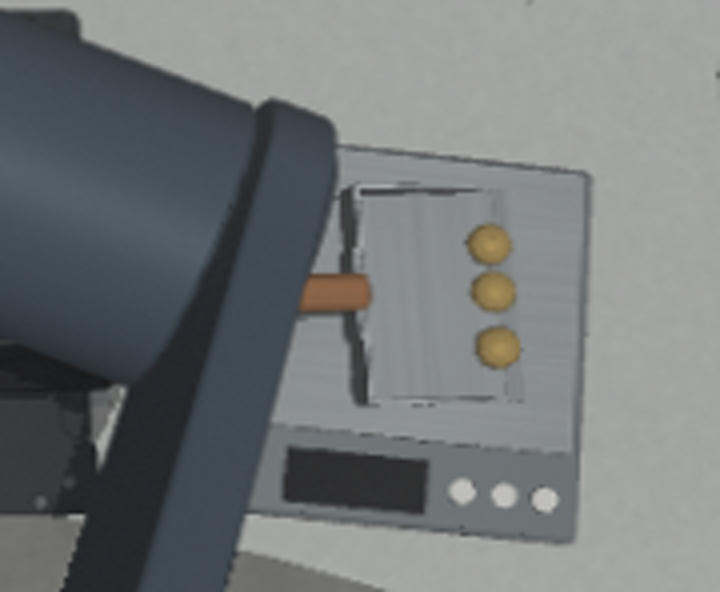

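View pics/sf.png

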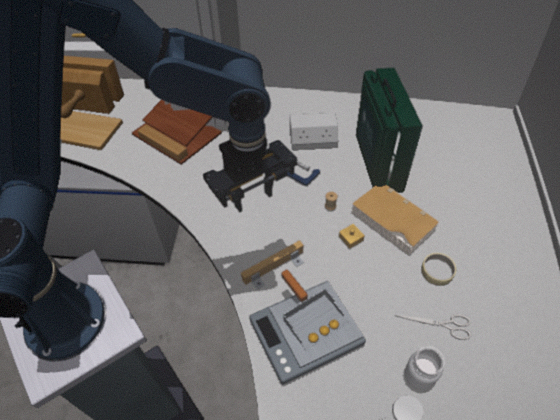

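The arm is clear; the scoop sits on the plate with all three feet on its pan, and the bystanders look untouched. Final numeric check of centring, level and feet.

Run:
```python
from h import *
im=np.load('tfim.npy');X=cloud('top',np.load('tf.npy'))*1000
q=lambda L,z:toplane('top',np.array(L)/[4,3.7]+[309.6,189.6],z)[:,:2]*1000
L=q([(506,191),(523,402)],.041);e=L[0]-L[1];print('lip',L,np.linalg.norm(e));e/=np.linalg.norm(e);f=np.array([e[1],-e[0]])
if f[1]>0:f=-f
O=L.mean(0)-45*f;print('origin',O,'off plate centre',O-[486.7,-386.9],'heading',np.degrees(np.arctan2(f[1],f[0])))
hs=cv2.cvtColor(im,cv2.COLOR_RGB2HSV);m=cv2.inRange(hs,np.array([14,80,50]),np.array([26,255,255]))
n,l,s,c=cv2.connectedComponentsWithStats(m)
lf=np.array([-f[1],f[0]])
for i in range(1,n):
  if 40<s[i,4]<250 and 420<c[i][0]<450:
    P=toplane('top',c[i],.049)[0,:2]*1000-O;print('foot',P@f,P@lf)
W=X.reshape(-1,3);r=W[:,:2]-O;x=r@f;y=r@lf
k=(abs(y)<50)&(x>-25)&(x<14)&(abs(W[:,2]-42.5)<5)
A=np.c_[x[k],y[k],np.ones(k.sum())];cf=np.linalg.lstsq(A,W[k,2],rcond=None)[0];print('floor slope deg',np.degrees(cf[:2]),'z',cf[2],k.sum())
for nm,(u,v) in dict(reel=(282,153),wt=(337,167)).items(): print(nm,X[v,u].round(1))
```

```text
lip [[ 543.36850551 -434.96429876]
 [ 424.25090473 -427.05886042]] 119.37964136079216
origin [ 486.78964978 -386.11035544] off plate centre [0.08964978 0.78964456] heading -93.79696192848304
foot 30.2623994547903 28.545591348180018
foot 30.589397309894256 1.6233461324934797
foot 31.11704041359846 -29.279318829315283
floor slope deg [-0.2870259  -0.16265247] z 42.001028758651614 874
reel [ 761.1 -122.4   46.3]
wt [ 726.3 -242.6   27.4]
```

The final check holds, so I'm handing in.

```bash
python3 -c "
from rig import bot
print(bot.hand_in()); print(bot.read_state()['time_s'])"
```

```text
the job is handed in; nothing more can be done
None
the job is handed in; nothing more can be done
```

The loaded scoop is on the scale with all three feet in it, released, and the job was handed in at about 23 s. `hand_in()` gave no verdict.

**What I did:** I gripped the scoop by its handle and squared it to the stop. I then pushed at about 7–11 N until the lip touched the face and the three feet had ridden onto the pan. Next I tilted it 12° nose-up, lifted it about 12 cm, carried it over the scale, levelled it and lowered it. It touched down with only a few newtons at the wrist, and then I let go and moved the arm clear.

**Last checks (top camera, arm clear of the scoop):**
- **Centring:** the pan middle is about 1 mm from the plate's middle (limit 35 mm).
- **Level and height:** the pan floor is within 0.3° of level. It reads 42.0 mm, where 42.5 is expected for a scoop resting flat on the plate.
- **Feet:** they lie at scoop x ≈ 30–31 mm and y ≈ 29, 2 and -29 mm, all inside the pan limits.
- **Bystanders:** the reel and brass weight read within about 3 mm of their start positions. The clamp I only checked by eye; it looks unmoved in the scene picture.

**Disagreements and weak spots:**
- The scene camera read the feet at x ≈ 34 mm, against 30–31 from the top camera. Both are inside the 41 mm limit.
- The scene depth gave the bare plate an implausible slope of about 3°, probably from the plate edge falling in the sample area. I did not use that reading.
- The top camera was blocked by the arm during the lowering, so I relied on the scene camera and the wrist force there.

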